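Shift the stream selector lever into its third slot

TASK

Shift the lever of the white stream selector into its third position: from wherever it stands in the left-hand slots, push the black knob to the cross channel of the H-shaped gate, across to the right, then fully forward (away from you) into the slot marked with three dots, and leave it there. Push gently, with the fingertips or the outside of the fingers only: do not pinch the lever or force it. Leave all the other things on the bench where they are.

Things in the scene. Friction and masses are not known exactly. Their poses are not given: they have to be found in the camera images.
- selector: The stream selector: white console 160 x 150 mm (its x by y), 95 mm high, under a gate plate; position and yaw vary, it is fixed to the bench. Four hose barbs reach 25 mm out of its back (+x) face. Origin: centre of its underside; x points to its back ('forward' for the lever), y to its left, z up. The lever's pivot lies 40 mm above the origin.
- gate (a point): Middle of the top face of the aluminium gate plate (120 x 110 mm), 100 mm above the bench; axes as the console's. H-shaped gate: a left (+y) and a right (-y) column along x, joined by one cross channel along y at x = 0. Slots 13 mm wide, rounded inner corners; columns 15 mm either side of the middle. Blue dots: one = left forward, two = left rear, three = right forward, four = right rear.
- knob: The lever's black knob with a blue cap, 32 mm across, 38 mm tall (widest from 3 mm below to 6 mm above its origin), on a 10 mm steel stem. Origin: the knob's centre, 150 mm from the pivot (190 mm above the bench when upright); z runs along the stem. In the console's frame x = 0.150 cos(a) sin(f), y = -0.150 sin(a), z = 0.040 + 0.150 cos(a) cos(f), f = lever_fore, a = lever_across.
- lever_fore (a joint): Tilt of the lever along the console's x, rad: -0.32 = rear end of a slot, 0 = in line with the cross channel, +0.32 = forward end of a slot. Friction (about 1 N at the knob) makes it stay where it is left; no spring. To cross, it must be within about 0.05 of 0.
- lever_across (a joint): Tilt of the lever across the gate, rad: about -0.25 = left column (start), +0.25 = right column. It stays where it is left (about 1 N at the knob). It can change much only in the cross channel; stops at -0.255 and +0.255.
- green_cap_bottle: Clear round bottle with a green cap, 46 mm across, 118 mm tall, loose, standing to the right of the console; leave it alone. Origin: centre of its underside.
- red_cup: Small sample cup with a red lid and tab, 35 x 43 x 24 mm, loose, to the left of the console; leave it alone. Origin: centre of its underside.
- beaker: Clear beaker, 59 mm across, 82 mm tall, loose, behind the console; leave it alone. Origin: centre of its underside.
- driver: Screwdriver with an orange handle, 150 mm long, 22 mm high, lying near the front left of the bench; leave it alone. Origin: centre of its underside.
- ballpen: White and black pen, 145 mm long, 9 mm high, lying near the front right of the bench; leave it alone. Origin: centre of its underside.

How it is judged:
By the outcome, as a careful person would: the job done as asked, in the order asked, and still so for the second after the job is handed in, with the robot touching nothing.
It also fails if it takes over 56 s, if anything falls off the work surface, if the arm or the gripper's body presses on something with over 40 N, if the wrist force passes 120 N, or if a joint passes its speed limit or range.

ROBOT

A 6-joint arm with a two-finger parallel gripper is mounted at the origin on a cart in front of the work surface, level with it; the furniture and walls round the work are solid. World frame = base frame: x ahead of the robot, y to its left, z up, the work surface at z = 0. Lengths are in m, angles in rad, forces in N, time in s.
With the tool pointing down it reaches from about 0.275 to 0.75 m from the base axis. Payload 10.2 kg.
Tool frame: the origin (TCP) lies at the very end of the fingers, on their centre line; the grasp point (between the pads) lies 19 mm behind it (grasp_offset is the distance from the TCP to the grasp point, in m); z points along the fingers, y is the direction in which the jaws open and shut (so a half turn about z gives the same grasp; the last joint's range is limited). The gripper opens to 85 mm and grips with 20 to 120 N. Pads are 22 mm wide; open, the fingers measure 114 mm over their backs; the gripper's body (76 mm by 85 mm) begins 54 mm behind the grasp point. The pads swing forward as they close: fully open they stand 13 mm farther back than shut.
Start: joints at [1.116, 0.313, 1.498, -0, 1.331, -0.223], TCP at [0.121, 0.511, 0.231] pointing down, gripper open.
Joint ranges: [-2.94, 2.94], [-0.97, 2.17], [0.19, 2.56], [-1.23, 4.37], [0.02, 3.11], [-2.88, 2.88]. Speed limits (rad/s): [2.39, 2.39, 3.01, 3.14, 3.14, 3.14].

INTERFACE

Orientations are given as a rotation vector (axis times angle).
In Python, from station import * gives the robot as it stands.
- The arm moves only by the tool drive_tool, never from a script. Its argument "commands" is a list that holds one entry, the list of rows, each a list of 5 numbers: the shift along the tool's x, y, z normalised to -1 to 1, where 1 is 25 cm, then the turn about the tool's z normalised to -1 to 1, where 1 is 2 pi rad, then the opening, from 0 (shut) to 1 (fully open). In form: [[[tx, ty, tz, yaw, claw], ...]]. A call has 1 to 12 rows; each row shifts and turns the commanded pose from where the row before left it, along the tool's axes as they then stand; what a row does not reach is not made up. A row lasts 1/10 s, in which the tool goes at most 50 mm and 8.59 degrees, less where a joint would pass 70% of its speed; a pose out of reach is approached as far as the arm can. A call with a number of a shift or a turn outside -1 to 1 is refused whole. A call with a gripper value outside its range is refused whole. The fingers move at their own pace and stop on an object; "grip_force" is the grip in N (left out, the last holds). Time passes only in rows, so rows that do not move let the fingers close. It gives the time, the measured TCP pose, the force and the opening at its end, in the units of the state.
- state(): the state, without advancing time (a new reading comes with each control period).
- get_image(name): name is "side" or "top" or "wrist"; returns (picture, depth): 420x560x3 uint8, red, green, blue; 420x560 float32, m along the optical axis (not along the pixel's ray), 0 where there is no reading.
- camera_info(name): a dict with "fx", "fy", "cx", "cy" (pixels), "k1" (the pictures are not rectified: a ray, as slopes to the right and down, at radius r is drawn at 1 + k1 r^2 times it, then the intrinsics apply), "rvec" (rotation vector, rad) and "tvec" (3), from world to camera coordinates, as OpenCV has them; the wrist camera has in their place "hand_eye" (4x4, takes a point from camera to tool coordinates, whose origin is the TCP and whose axes are the flange's). Camera axes: x right, y down, z forward; pixel columns grow to the right and rows downward; lengths in m; the calibration is good to about 2 mm. A picture is of the moment at which its call begins: read the wrist's pose just before it. camera_info takes no time and is no camera call.
- sign_off(): hands the job in, once; it reports no verdict.
The state is a dict: "t": time; "q": joint angles; "dq": joint speeds; "joint_efforts": joint torques, N m; "eef_pos": TCP position; "orientation": TCP orientation; "ft_force": force on the tool from outside, world axes, zero at the start; "torque": the same for the moment, N m; "finger_gap": finger opening in m.
Only numpy, scipy, OpenCV 4.12 (cv2) and the standard library are available. Lean on these libraries where they do the work, as an engineer would, in place of code of your own. Each camera call takes 0.05 s, during which the arm holds its last target. There are 200 camera calls.

## Working session

There is one attempt and no reset: what is moved stays moved. The work goes in short steps, Python scripts to look and compute and a tool call to move; the robot and the scene stay as the last step left them, time stands still between calls to the robot, and variables do not carry over. Pictures are saved under pics/ and viewed, about 8 in all and at most 12, crops included, and the job is handed in when it is done.

Besides the shell and the picture viewer there is one more tool, called by a JSON object that holds its "method" and its "body". drive_tool: Moves the arm, as the interface text tells. Scaled input: -1 to 1 covers 25 cm each way for a shift and 2 pi rad each way for a turn. Its arguments: {"type":"object","properties":{"commands":{"type":"array","items":{"type":"array","items":{"type":"array","items":{"type":"number"}}}},"grip_force":{"type":"number"}},"required":["commands"]}

```bash
mkdir -p pics; cat > h.py <<'E'
from station import *
import numpy as np, cv2
def snap(n,f):
    s=state(); im,d=get_image(n); cv2.imwrite(f'pics/{f}.png',im[:,:,::-1]); np.savez(f'pics/{f}.npz',d=d,p=s['eef_pos'],o=s['orientation']); return im,d
def pt(n,f,u,v,z=None):
    """world point of pixel; depth, or plane z"""
    c=camera_info(n); D=np.load(f'pics/{f}.npz'); d=D['d']
    x,y=(u-c['cx'])/c['fx'],(v-c['cy'])/c['fy']; a,b=x,y
    for _ in range(20):
        k=1+c['k1']*(a*a+b*b); a,b=x/k,y/k
    if 'rvec' in c:
        R=cv2.Rodrigues(np.array(c['rvec'],float))[0]; t=np.array(c['tvec']).ravel(); o=-R.T@t; r=R.T@[a,b,1]
    else:
        H=np.array(c['hand_eye']); T=cv2.Rodrigues(np.array(D['o'],float))[0]; o=D['p']+T@H[:3,3]; r=T@H[:3,:3]@[a,b,1]
    s=d[int(round(v)),int(round(u))] if z is None else (z-o[2])/r[2]
    return o+s*r
E
python3 -c "
from h import *
snap('top','t0');snap('side','s0')
a=np.hstack([cv2.imread('pics/t0.png')]);print(state())
for n in('top','side'):
  c=camera_info(n);R=cv2.Rodrigues(np.array(c['rvec'],float))[0];print(n,-R.T@np.array(c['tvec']).ravel(),R[2])
"
```

```text
{'t': 0.1, 'q': array([ 1.11561458e+00,  3.13391086e-01,  1.49833401e+00, -1.91470243e-05,
        1.33099772e+00, -2.23405104e-01]), 'dq': array([ 0.00040374, -0.00312574, -0.0025829 , -0.00054456, -0.00075235,
        0.00037282]), 'joint_efforts': array([ 1.69585590e-03, -4.12900364e+01, -2.60140175e+01, -1.35852670e-04,
        2.98776911e-03,  1.87468260e-05]), 'eef_pos': array([0.12051612, 0.51075411, 0.23080402]), 'orientation': array([-3.63210890e-01, -3.12016448e+00,  1.68357051e-03]), 'ft_force': array([ 0.55869831,  0.18028778, -0.5842965 ]), 'torque': array([-0.02123865, -0.00663393, -0.03590196]), 'finger_gap': 0.08531663990066782}
top [ 0.42514412 -0.01572163  1.29053491] [ 0.10551625  0.031223   -0.99392728]
side [0.30776081 0.73313752 0.80865282] [ 0.25627437 -0.71960855 -0.64535803]
```

View pics/t0.png

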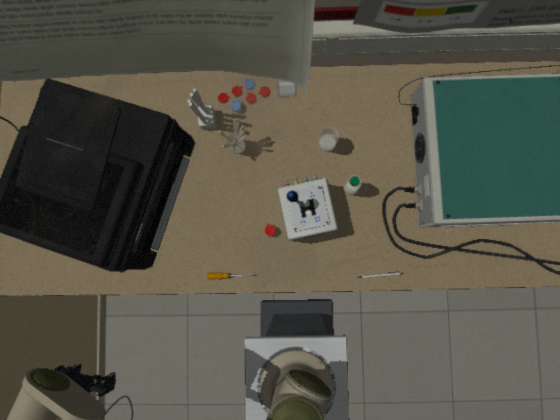

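View pics/s0.png

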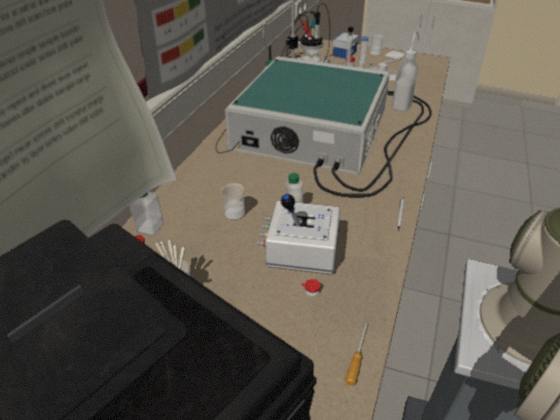

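The console is near (308,209) in the top view, with the knob at (292,196), so the lever is left forward. The beaker (329,140), bottle (353,185), cup (271,230), driver and pen also show. I'll enlarge the console.

```bash
python3 -c "
from h import *
a=cv2.imread('pics/t0.png')[165:255,255:375];cv2.imwrite('pics/t0c.png',cv2.resize(a,None,fx=6,fy=6,interpolation=cv2.INTER_CUBIC))
"
```

```text
(no output)
```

View pics/t0c.png

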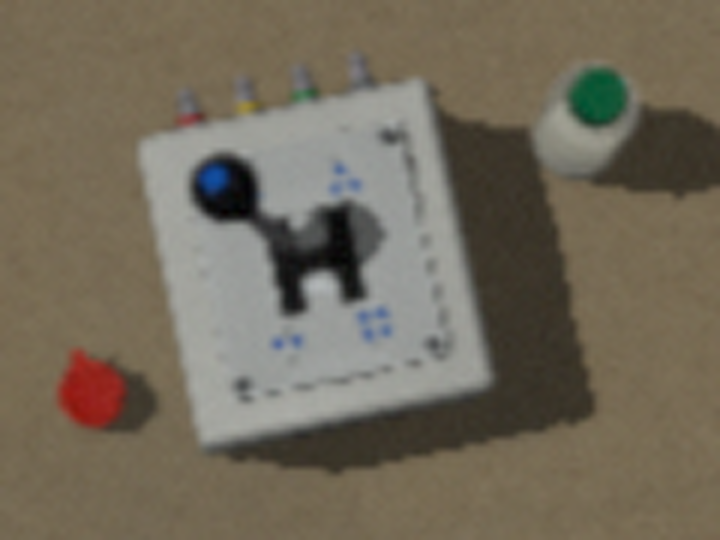

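The console's top corners in the crop are (138,140), (425,80), (492,382) and (200,447). The knob is at about (225,187) and its blue cap at (214,179). The lever is in the left forward slot.

```bash
python3 -c "
from h import *
f=lambda u,v,z=None:pt('top','t0',255+(u+.5)/6-.5,165+(v+.5)/6-.5,z)
C=np.array([f(*p,.095) for p in [(138,140),(425,80),(492,382),(200,447)]]);print(C.round(4))
print('c',C.mean(0));print('sides',[np.linalg.norm(C[i]-C[i-1]).round(4) for i in range(4)])
for a,b in ((3,0),(2,1)): e=C[b]-C[a];print('yaw',np.arctan2(e[1],e[0]))
for a,b in ((1,0),(2,3)): e=C[b]-C[a];print('yaw y',np.arctan2(-e[0],e[1]))
print('depth top',f(230,300),f(440,300),f(300,420))
print('knob cap',f(214,179),'bottle',f(598,97),'cup',f(92,392))
D=pt('side','s0',0,0,0)
for p in [(302,208),(288,201),(293,178),(233,189)]:print('side',p,pt('side','s0',*p))
# model prediction
def W(yaw,c,fo,a): 
  p=np.array([.15*np.cos(a)*np.sin(fo),-.15*np.sin(a),.04+.15*np.cos(a)*np.cos(fo)]);R=cv2.Rodrigues(np.array([0,0,yaw]))[0];return R@p+[c[0],c[1],0]
e=C[0]-C[3]+C[1]-C[2];y=np.arctan2(e[1],e[0]);print(y,'knob model',W(y,C.mean(0),.32,-.25))
print('H', pt('top','t0',255+325/6,165+255/6,.1))
"
```

```text
[[ 0.6062  0.0429  0.095 ]
 [ 0.633  -0.1013  0.095 ]
 [ 0.4814 -0.1296  0.095 ]
 [ 0.4525  0.015   0.095 ]]
c [ 0.54328004 -0.04324801  0.095     ]
sides [np.float64(0.1563), np.float64(0.1466), np.float64(0.1542), np.float64(0.1475)]
yaw 0.1793262231446378
yaw 0.18503454356739343
yaw y 0.18349799586078847
yaw y 0.19739678218817705
depth top [ 0.52430248 -0.00146269  0.10214737] [ 0.52256157 -0.10531868  0.09469149] [ 0.46481886 -0.03463686  0.09262577]
knob cap [0.57181312 0.00346806 0.19795556] bottle [ 0.61877987 -0.1840627   0.11602116] cup [0.48411355 0.07302046 0.02247302]
side (302, 208) [ 0.56515696 -0.0849842   0.10247558]
side (288, 201) [0.56705416 0.01028359 0.19522043]
side (293, 178) [ 0.62037645 -0.17626697  0.11652094]
side (233, 189) [ 0.7781544  -0.14050865  0.06590784]
0.18216152652182357 knob model [0.58151892 0.00153067 0.1779589 ]
H [ 0.54446474 -0.05009294  0.1       ]
```

{"method": "drive_tool", "body": {"commands": [[[0, 0, -0.053, -0.022, 0], [0, 0, -0.053, -0.022, 0], [0, 0, -0.053, -0.022, 0], [0, 0, 0, 0, 0], [0, 0, 0, 0, 0]]], "grip_force": 20}}

```text
t: 0.6
eef_pos: [0.1205, 0.5108, 0.2704]
orientation: [0.281, -3.129, 0.001]
ft_force: [-0.3, -0.2, -0.2]
finger_gap: 0.0122
```

```bash
cat >> h.py <<'E'
C0=np.array([.5435,-.0435]); YAW=.184
def con(p):
    r=np.array(p[:2])-C0;c,s=np.cos(YAW),np.sin(YAW);return np.array([c*r[0]+s*r[1],-s*r[0]+c*r[1],p[2] if len(p)>2 else 0])
def where():
    s=state();R=cv2.Rodrigues(np.array(s['orientation'],float))[0];print('t',s['t'],'con',con(s['eef_pos']).round(4),'z',s['eef_pos'][2],'err yaw',np.arctan2(-R[0,1],R[1,1])-YAW,'F',s['ft_force'].round(2),'gap',s['finger_gap'],'q',s['q'].round(2))
E
python3 -c "
from h import *
where()"
```

```text
t 0.6 con [-0.3144  0.6223  0.2704] z 0.27039796104706654 err yaw -0.004794556490519658 F [-0.31 -0.17 -0.23] gap 0.012247790390389274 q [ 1.12  0.29  1.43 -0.    1.43 -0.63]
```

{"method": "drive_tool", "body": {"commands": [[[-0.073, -0.119, 0, 0, 0], [-0.073, -0.119, 0, 0, 0], [-0.073, -0.119, 0, 0, 0], [-0.073, -0.119, 0, 0, 0], [-0.073, -0.119, 0, 0, 0], [-0.073, -0.119, 0, 0, 0], [-0.073, -0.119, 0, 0, 0], [-0.073, -0.119, 0, 0, 0], [-0.073, -0.119, 0, 0, 0], [-0.073, -0.119, 0, 0, 0], [-0.073, -0.119, 0, 0, 0], [-0.073, -0.119, 0, 0, 0]]]}}

```text
t: 1.8
eef_pos: [0.4014, 0.1985, 0.2701]
orientation: [0.281, -3.128, 0.0]
ft_force: [0.6, 0.8, 0.0]
finger_gap: -0.0002
```

```bash
python3 -c "
from h import *
where();snap('wrist','w0');c=camera_info('wrist');print(np.array(c['hand_eye']).round(3),c['fx'])"
```

```text
t 1.8 con [-0.0955  0.2639  0.2701] z 0.27013484393142273 err yaw -0.004630905280684688 F [0.56 0.81 0.03] gap -0.00018060429471755622 q [ 0.2   0.11  1.64  0.    1.39 -1.55]
[[ 0.    -0.96  -0.281  0.071]
 [ 1.     0.    -0.     0.   ]
 [ 0.    -0.281  0.96  -0.142]
 [ 0.     0.     0.     1.   ]] 295.975783775964
```

{"method": "drive_tool", "body": {"commands": [[[-0.075, -0.091, 0, 0, 0], [-0.075, -0.091, 0, 0, 0], [-0.075, -0.091, 0, 0, 0], [-0.075, -0.091, 0, 0, 0], [-0.075, -0.091, 0, 0, 0], [-0.075, -0.091, 0, 0, 0], [-0.075, -0.091, 0, 0, 0], [-0.075, -0.091, 0, 0, 0], [-0.075, -0.091, 0, 0, 0], [-0.075, -0.091, 0, 0, 0], [0, 0, 0, 0, 0]]]}}

```text
t: 2.95
eef_pos: [0.6279, 0.0079, 0.2686]
orientation: [0.278, -3.127, -0.0]
ft_force: [-1.1, -0.4, -0.0]
finger_gap: -0.0001
```

```bash
python3 -c "
from h import *
where();snap('wrist','w1')
"
```

```text
t 2.95 con [0.0923 0.0351 0.2686] z 0.2685560439598065 err yaw -0.006792461484419865 F [-1.15 -0.43 -0.04] gap -6.635256856497485e-05 q [-0.17  0.53  1.08 -0.    1.53 -1.92]
```

View pics/w1.png

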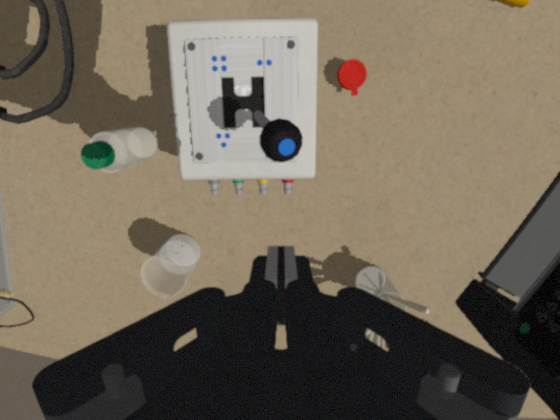

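The knob is at (281,141) with its cap at (287,147). The fingertips at (281,250) line up with it, the H-gate centre is at (243,102), and a stick holder stands at (372,285).

```bash
python3 -c "
from h import *
g=lambda u,v,z=None:con(pt('wrist','w1',u,v,z)).round(4)
print('H',g(243,102,.1),'plate corners',[g(*p,.1) for p in [(185,38),(298,37),(301,163),(190,164)]])
print('top corners',[g(*p,.095) for p in [(169,23),(317,20),(315,178),(182,181)]])
print('knob',g(281,141,.175),g(281,141),g(287,147),[g(*p,.175) for p in [(260,141),(302,141),(281,119),(281,162)]])
print('tip',g(281,250),'items',[g(*p) for p in [(372,275),(376,281),(400,300),(428,309),(180,250),(180,270)]])
d=np.load('pics/w1.npz')['d']
print('max z near sticks',max(g(u,v)[2] for u in range(340,440,4) for v in range(262,315,4) if d[v,u]>.05))
"
```

```text
H [ 0.0012 -0.0014  0.1   ] plate corners [array([-0.0591, -0.0553,  0.1   ]), array([-0.0582,  0.0531,  0.1   ]), array([0.0626, 0.0571, 0.1   ]), array([ 0.0626, -0.0598,  0.1   ])]
top corners [array([-0.0745, -0.0716,  0.095 ]), array([-0.0748,  0.0716,  0.095 ]), array([0.0795, 0.0727, 0.095 ]), array([ 0.0817, -0.0718,  0.095 ])]
knob [0.0354 0.0362 0.175 ] [0.0339 0.0362 0.1997] [0.0382 0.0404 0.198 ] [array([0.0353, 0.0198, 0.175 ]), array([0.0355, 0.0526, 0.175 ]), array([0.0188, 0.0363, 0.175 ]), array([0.0518, 0.0361, 0.175 ])]
tip [0.0813 0.0358 0.2777] items [array([0.2329, 0.1664, 0.0316]), array([0.2338, 0.1675, 0.0471]), array([0.2421, 0.1893, 0.0818]), array([0.2327, 0.2091, 0.1157]), array([ 0.1824, -0.0984,  0.0527]), array([ 0.226 , -0.1118,  0.0263])]
max z near sticks 0.3301
```

{"method": "drive_tool", "body": {"commands": [[[0, 0, 0.083, 0, 0], [0, 0, 0.083, 0, 0], [0, 0, 0.083, 0, 0], [0, 0, 0.083, 0, 0], [0, 0, 0.083, 0, 0], [0.04, 0, 0, 0, 0], [0.04, 0, 0, 0, 0], [0.016, 0, 0, 0, 0], [0.016, 0, 0, 0, 0], [0.016, 0, 0, 0, 0], [0.016, 0, 0, 0, 0]]]}}

```text
t: 4.1
eef_pos: [0.5913, 0.0038, 0.1676]
orientation: [-0.287, 3.127, -0.0]
ft_force: [1.5, -0.3, 1.5]
finger_gap: -0.0004
```

```bash
python3 -c "
from h import *
where()
"
```

```text
t 4.1 con [0.0557 0.0377 0.1676] z 0.16758221708233845 err yaw -0.0012571566902416786 F [ 1.46 -0.32  1.52] gap -0.0003514445909698721 q [-0.19  0.51  1.38  0.    1.25 -1.95]
```

{"method": "drive_tool", "body": {"commands": [[[0.014, 0, 0, 0, 0], [0.014, 0, 0, 0, 0], [0.014, 0, 0, 0, 0], [0.014, 0, 0, 0, 0], [0.014, 0, 0, 0, 0], [0.014, 0, 0, 0, 0], [0.014, 0, 0, 0, 0], [0.012, 0, 0, 0, 0], [0, 0, 0, 0, 0]]]}}

```text
t: 5.0
eef_pos: [0.5639, -0.0015, 0.1673]
orientation: [0.287, -3.128, 0.0]
ft_force: [0.9, 0.2, 0.2]
finger_gap: 0.0
```

```bash
python3 -c "
from h import *
where();snap('wrist','w2');snap('top','t2')
a=cv2.imread('pics/w2.png')[60:340,100:460];b=cv2.imread('pics/t2.png')[165:255,255:375]
cv2.imwrite('pics/w2c.png',np.hstack([a,cv2.resize(b,(373,280),interpolation=cv2.INTER_CUBIC)]))
"
```

```text
t 5.0 con [0.0277 0.0376 0.1673] z 0.16730942906499352 err yaw -0.0011749884115475617 F [0.94 0.21 0.16] gap 1.8111877912697302e-05 q [-0.21  0.45  1.47 -0.    1.22 -1.96]
```

View pics/w2c.png

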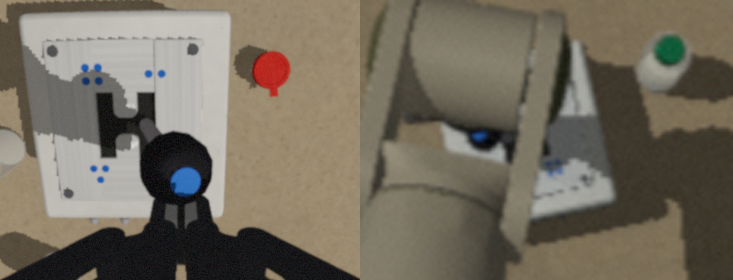

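The finger touches the knob's forward side. The knob's circle is centred at crop (176,167), which is (276,227) in the full picture, with radius about 36 px.

```bash
python3 -c "
from h import *
g=lambda u,v,z=None:con(pt('wrist','w2',u,v,z)).round(4)
print([g(276,227,z) for z in(.185,.19)],g(240,227,.188),g(312,227,.188),g(276,191,.188),'H',g(226,185,.1),g(200,153,.1),g(200,218,.1),'corner',g(122,75,.095),g(330,73,.095))
"
```

```text
[array([0.0015, 0.036 , 0.185 ]), array([-0.0003,  0.0361,  0.19  ])] [0.0004 0.0204 0.188 ] [0.0005 0.0517 0.188 ] [-0.0156  0.0362  0.188 ] H [ 0.0003 -0.0013  0.1   ] [-0.0227 -0.0186  0.1   ] [ 0.0254 -0.0222  0.1   ] corner [-0.0761 -0.0708  0.095 ] [-0.0757  0.0714  0.095 ]
```

{"method": "drive_tool", "body": {"commands": [[[-0.03, 0, 0, 0, 0], [-0.03, 0, 0, 0, 0], [0, 0.08, 0, 0, 0], [0, 0.08, 0, 0, 0], [0, 0.08, 0, 0, 0], [0.056, 0, 0, 0, 0], [0.056, 0, 0, 0, 0], [0.056, 0, 0, 0, 0], [0, -0.05, 0, 0, 0], [0, -0.03, 0, 0, 0], [0, -0.02, 0, 0, 0], [0, 0, 0, 0, 0]]]}}

```text
t: 6.3
eef_pos: [0.5319, 0.0272, 0.1671]
orientation: [0.285, -3.129, 0.0]
ft_force: [0.3, 0.7, 0.1]
finger_gap: -0.0
```

```bash
python3 -c "
from h import *
where()
"
```

```text
t 6.3 con [0.0016 0.0717 0.1671] z 0.16710525286952813 err yaw -0.002238647386095416 F [0.34 0.66 0.07] gap -1.4589487468441518e-05 q [-0.17  0.39  1.57 -0.    1.19 -1.92]
```

{"method": "drive_tool", "body": {"commands": [[[0, -0.024, 0, 0, 0], [0, -0.024, 0, 0, 0], [0, -0.024, 0, 0, 0], [0, -0.024, 0, 0, 0], [0, -0.024, 0, 0, 0], [0, -0.024, 0, 0, 0]]]}}

```text
t: 6.9
eef_pos: [0.5379, -0.0078, 0.1673]
orientation: [-0.287, 3.128, 0.0]
ft_force: [0.2, 1.3, 0.9]
finger_gap: 0.0001
```

{"method": "drive_tool", "body": {"commands": [[[0, -0.024, 0, 0, 0], [0, -0.024, 0, 0, 0], [0, -0.024, 0, 0, 0], [0, -0.024, 0, 0, 0], [0, -0.02, 0, 0, 0], [0, -0.016, 0, 0, 0], [0, 0, 0, 0, 0]]]}}

```text
t: 7.6
eef_pos: [0.5439, -0.0402, 0.1671]
orientation: [0.286, -3.128, 0.0]
ft_force: [-0.3, 0.6, 0.8]
finger_gap: -0.0
```

```bash
python3 -c "
from h import *
where();snap('wrist','w3')
"
```

```text
t 7.6 con [0.001  0.0032 0.1671] z 0.16712595188172852 err yaw -0.0015324246748295023 F [-0.32  0.55  0.84] gap -1.276264900674982e-05 q [-0.29  0.41  1.53 -0.    1.2  -2.04]
```

View pics/w3.png

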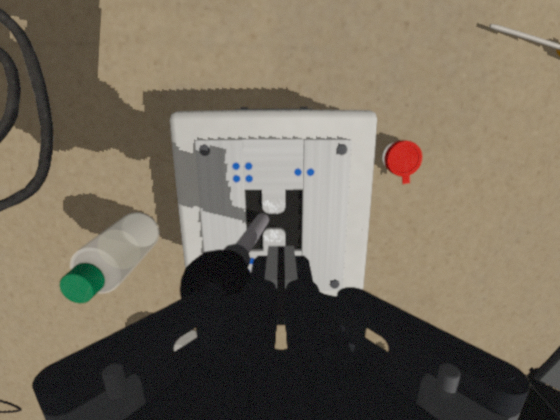

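The lever has crossed to the right; the knob is near (213,280), left of the fingers in the picture, and the stem comes up from the channel at (262,220).

```bash
python3 -c "
from h import *
g=lambda u,v,z=None:con(pt('wrist','w3',u,v,z)).round(4)
print([g(215,284,z) for z in(.187,)],g(181,283,.187),g(215,250,.187),'tip',g(281,250,.167))
"
```

```text
[array([ 0.0023, -0.0271,  0.187 ])] [ 0.0019 -0.0431  0.187 ] [-0.015  -0.0259  0.187 ] tip [-0.006   0.0038  0.167 ]
```

{"method": "drive_tool", "body": {"commands": [[[0, -0.016, 0, 0, 0], [0, -0.012, 0, 0, 0], [0, -0.006, 0, 0, 0], [0, 0, 0, 0, 0]]]}}

```text
t: 8.05
eef_pos: [0.5454, -0.0483, 0.1672]
orientation: [0.287, -3.128, -0.0]
ft_force: [0.2, 1.0, -0.0]
finger_gap: -0.0002
```

{"method": "drive_tool", "body": {"commands": [[[0, -0.005, 0, 0, 0], [0, 0, 0, 0, 0]]]}}

```text
t: 8.25
eef_pos: [0.5456, -0.0494, 0.1673]
orientation: [0.287, -3.128, -0.0]
ft_force: [-0.6, 0.8, -1.2]
finger_gap: -0.0001
```

```bash
python3 -c "
from h import *
where()
snap('wrist','w4')
a=cv2.imread('pics/w4.png')[170:330,150:390];cv2.imwrite('pics/w4c.png',cv2.resize(a,None,fx=3,fy=3,interpolation=cv2.INTER_CUBIC))
"
```

```text
t 8.25 con [ 0.001  -0.0062  0.1673] z 0.16726745543405883 err yaw -0.0010663030358039616 F [-0.61  0.85 -1.2 ] gap -7.975225189535874e-05 q [-0.3   0.42  1.52 -0.    1.2  -2.06]
```

View pics/w4c.png

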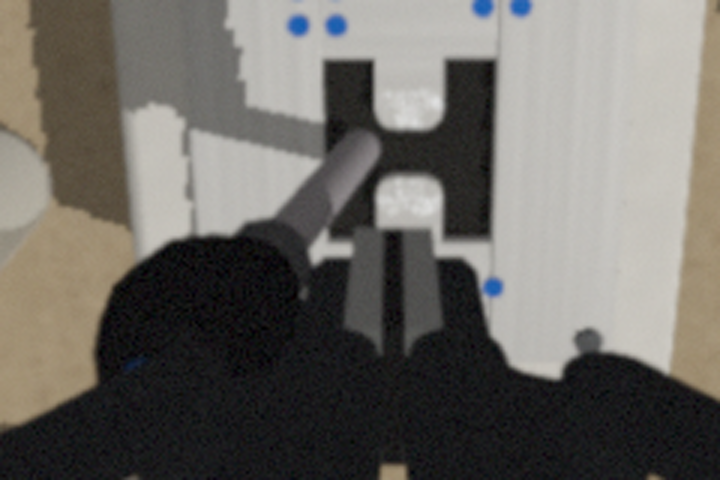

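The stem now stands at the right column's mouth, crop (360,145), against a column centred at about 350. I'll nudge slightly more while watching the force.

{"method": "drive_tool", "body": {"commands": [[[0, -0.004, 0, 0, 0], [0, 0, 0, 0, 0]]]}}

```text
t: 8.5
eef_pos: [0.5458, -0.0504, 0.1673]
orientation: [0.287, -3.128, 0.0]
ft_force: [-0.2, 1.9, 0.0]
finger_gap: 0.0001
```

{"method": "drive_tool", "body": {"commands": [[[0, -0.003, 0, 0, 0], [0, 0, 0, 0, 0]]]}}

```text
t: 8.7
eef_pos: [0.5459, -0.0511, 0.1673]
orientation: [0.287, -3.128, 0.0]
ft_force: [-1.1, 1.5, -0.2]
finger_gap: -0.0002
```

{"method": "drive_tool", "body": {"commands": [[[0, 0.032, 0, 0, 0], [0, 0.032, 0, 0, 0], [0.05, 0, 0, 0, 0], [0.05, 0, 0, 0, 0], [0.05, 0, 0, 0, 0], [0.05, 0, 0, 0, 0], [0, -0.06, 0, 0, 0], [0, -0.06, 0, 0, 0], [0, -0.06, 0, 0, 0], [0, 0, 0, 0, 0]]]}}

```text
t: 9.7
eef_pos: [0.5027, -0.0907, 0.1671]
orientation: [-0.283, 3.129, -0.001]
ft_force: [0.4, -0.5, 1.0]
finger_gap: 0.0002
```

{"method": "drive_tool", "body": {"commands": [[[-0.04, 0, 0, 0, 0], [-0.024, 0, 0, 0, 0], [-0.016, 0, 0, 0, 0], [-0.016, 0, 0, 0, 0], [-0.016, 0, 0, 0, 0], [-0.016, 0, 0, 0, 0]]]}}

```text
t: 10.3
eef_pos: [0.5337, -0.0826, 0.1674]
orientation: [0.287, -3.128, -0.0]
ft_force: [-1.2, 0.3, 0.9]
finger_gap: 0.0002
```

```bash
python3 -c "
from h import *
where()
snap('side','s5')
a=cv2.imread('pics/s5.png')[160:290,220:400];cv2.imwrite('pics/s5c.png',cv2.resize(a,None,fx=4,fy=4,interpolation=cv2.INTER_CUBIC))
"
```

```text
t 10.3 con [-0.0168 -0.0367  0.1674] z 0.1673615987096429 err yaw -0.0009005451718983593 F [-1.19  0.35  0.91] gap 0.00015299355467292535 q [-0.37  0.4   1.54 -0.    1.19 -2.12]
```

View pics/s5c.png

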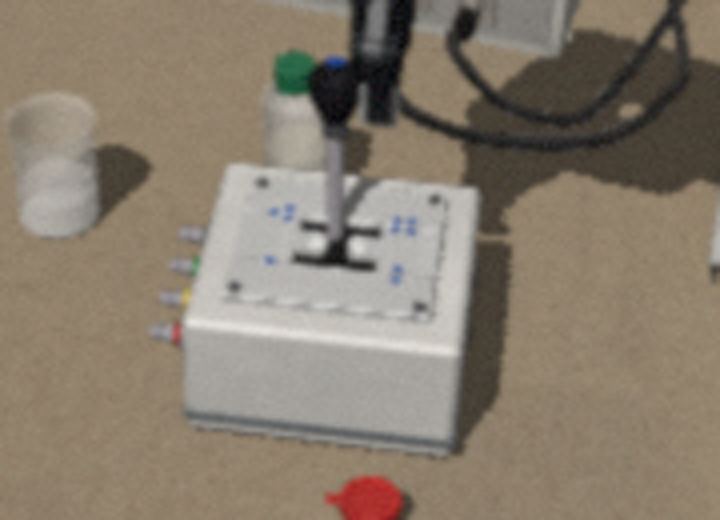

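The lever stands in the right column, with the finger behind the knob at crop (375,100). I'll push it forward.

{"method": "drive_tool", "body": {"commands": [[[-0.016, 0, 0, 0, 0], [-0.016, 0, 0, 0, 0], [-0.016, 0, 0, 0, 0], [-0.016, 0, 0, 0, 0], [0, 0, 0, 0, 0]]]}}

```text
t: 10.85
eef_pos: [0.5496, -0.0799, 0.1671]
orientation: [-0.287, 3.128, -0.0]
ft_force: [-0.6, -0.6, 0.4]
finger_gap: -0.0001
```

{"method": "drive_tool", "body": {"commands": [[[-0.016, 0, 0, 0, 0], [-0.016, 0, 0, 0, 0], [-0.016, 0, 0, 0, 0], [-0.016, 0, 0, 0, 0], [0, 0, 0, 0, 0]]]}}

```text
t: 11.35
eef_pos: [0.5658, -0.0769, 0.1675]
orientation: [-0.287, 3.127, -0.0]
ft_force: [0.4, -0.2, 0.3]
finger_gap: -0.0002
```

```bash
python3 -c "
from h import *
where()"
```

```text
t 11.35 con [ 0.0158 -0.0369  0.1675] z 0.16747885188736267 err yaw -0.000907844377720346 F [ 0.45 -0.16  0.34] gap -0.00017203142238183348 q [-0.34  0.47  1.45  0.    1.23 -2.09]
```

{"method": "drive_tool", "body": {"commands": [[[-0.006, 0, 0, 0, 0], [-0.004, 0, 0, 0, 0], [0, 0, 0, 0, 0]]]}}

```text
t: 11.65
eef_pos: [0.5675, -0.0765, 0.1673]
orientation: [-0.287, 3.128, 0.0]
ft_force: [-1.1, -0.2, -0.8]
finger_gap: 0.0
```

{"method": "drive_tool", "body": {"commands": [[[-0.004, 0, 0, 0, 0], [0, 0, 0, 0, 0]]]}}

```text
t: 11.85
eef_pos: [0.5685, -0.0764, 0.1673]
orientation: [-0.287, 3.128, 0.0]
ft_force: [-1.4, 0.3, -1.3]
finger_gap: -0.0001
```

{"method": "drive_tool", "body": {"commands": [[[-0.003, 0, 0, 0, 0], [0, 0, 0, 0, 0]]]}}

```text
t: 12.05
eef_pos: [0.5692, -0.0762, 0.1673]
orientation: [-0.287, 3.128, 0.0]
ft_force: [-1.4, -0.1, -1.1]
finger_gap: -0.0003
```

```bash
python3 -c "
from h import *
where()"
```

```text
t 12.05 con [ 0.0193 -0.0369  0.1673] z 0.16728957527340133 err yaw -0.0011466648248651679 F [-1.44 -0.11 -1.07] gap -0.00025674219929944166 q [-0.34  0.47  1.44  0.    1.23 -2.09]
```

{"method": "drive_tool", "body": {"commands": [[[-0.004, 0, 0, 0, 0], [0, 0, 0, 0, 0]]]}}

```text
t: 12.25
eef_pos: [0.5703, -0.0761, 0.1673]
orientation: [-0.287, 3.128, -0.0]
ft_force: [-1.1, 0.2, -0.6]
finger_gap: -0.0001
```

{"method": "drive_tool", "body": {"commands": [[[-0.004, 0, 0, 0, 0], [0, 0, 0, 0, 0]]]}}

```text
t: 12.45
eef_pos: [0.5711, -0.0759, 0.1672]
orientation: [0.287, -3.128, -0.0]
ft_force: [-2.2, 0.0, -2.3]
finger_gap: -0.0001
```

{"method": "drive_tool", "body": {"commands": [[[-0.003, 0, 0, 0, 0], [0, 0, 0, 0, 0], [0, 0, 0, 0, 0]]]}}

```text
t: 12.75
eef_pos: [0.5717, -0.0757, 0.1672]
orientation: [0.287, -3.128, -0.0]
ft_force: [-2.1, 0.0, -2.3]
finger_gap: -0.0002
```

```bash
python3 -c "
from h import *
where()
snap('wrist','w6')
a=cv2.imread('pics/w6.png')[150:350,130:370];cv2.imwrite('pics/w6c.png',cv2.resize(a,None,fx=3,fy=3,interpolation=cv2.INTER_CUBIC))
"
```

```text
t 12.75 con [ 0.0219 -0.0369  0.1672] z 0.16715471397118778 err yaw -0.001071069384016743 F [-2.14  0.03 -2.31] gap -0.0002120448357362766 q [-0.33  0.48  1.43 -0.    1.23 -2.09]
```

View pics/w6c.png

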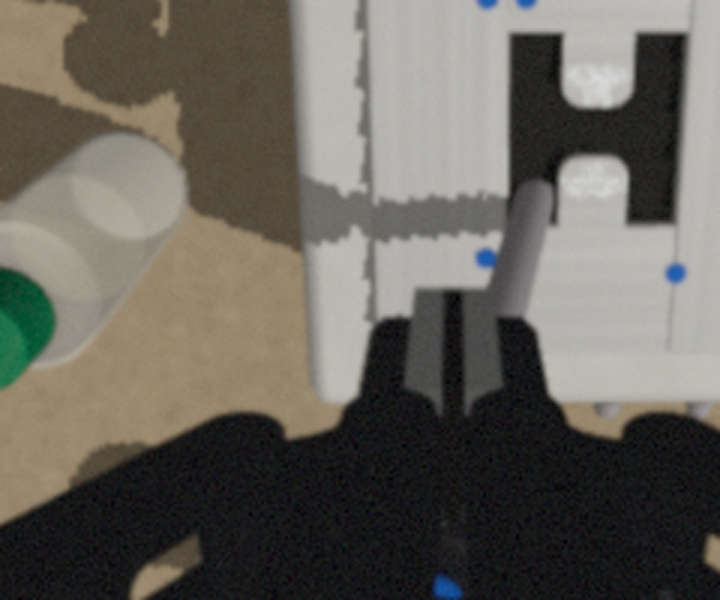

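The stem sits at the forward end of the right slot, crop (535,205), with the slot end at v≈225. One more small step will confirm the stop.

{"method": "drive_tool", "body": {"commands": [[[-0.004, 0, 0, 0, 0], [0, 0, 0, 0, 0]]]}}

```text
t: 13.0
eef_pos: [0.5726, -0.0755, 0.1671]
orientation: [0.287, -3.128, -0.0]
ft_force: [-3.5, -0.9, -3.2]
finger_gap: -0.0001
```

{"method": "drive_tool", "body": {"commands": [[[-0.004, 0, 0, 0, 0], [0, 0, 0, 0, 0]]]}}

```text
t: 13.2
eef_pos: [0.5735, -0.0753, 0.1669]
orientation: [0.287, -3.127, -0.001]
ft_force: [-5.2, -0.9, -3.4]
finger_gap: 0.0001
```

The force climbs steadily to 5 N, so the lever is at its stop. I'll back straight off, rise and clear.

{"method": "drive_tool", "body": {"commands": [[[0.02, 0, 0, 0, 0], [0.05, 0, 0, 0, 0], [0.08, 0, 0, 0, 0], [0.08, 0, 0, 0, 0], [0, 0, -0.12, 0, 0], [0, 0, -0.12, 0, 0], [0, 0, -0.12, 0, 0], [0.12, 0, -0.05, 0, 0], [0.12, 0, 0, 0, 0], [0.12, 0, 0, 0, 0], [0, 0, 0, 0, 0], [0, 0, 0, 0, 0]]]}}

```text
t: 14.4
eef_pos: [0.4293, -0.1025, 0.2708]
orientation: [-0.286, 3.125, -0.002]
ft_force: [-0.1, 0.6, -0.1]
finger_gap: 0.0001
```

```bash
python3 -c "
from h import *
where()
snap('wrist','w7');snap('side','s7')
a=cv2.imread('pics/w7.png')[0:300,80:480];b=cv2.imread('pics/s7.png')[150:410,210:430]
cv2.imwrite('pics/e7.png',np.hstack([cv2.resize(a,(440,330)),cv2.resize(b,(279,330))]))
"
```

```text
t 14.4 con [-0.1231 -0.0371  0.2708] z 0.27076379989974086 err yaw -0.0017847988731158615 F [-0.1   0.56 -0.1 ] gap 0.00013583154621345025 q [-0.5   0.09  1.66  0.    1.38 -2.25]
```

View pics/e7.png

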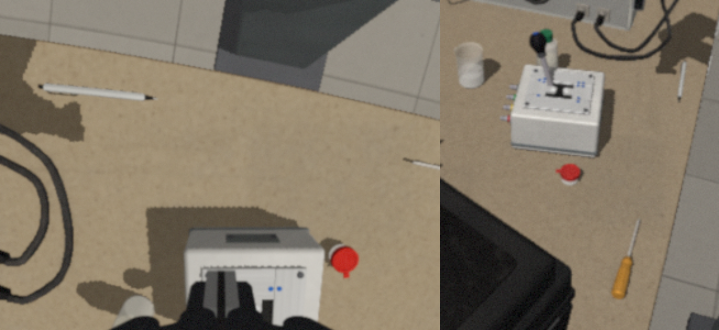

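The side view shows the lever right and forward, knob at about (289,183) in the full picture, with the other items in place. I'll measure the knob numerically.

```bash
python3 -c "
from h import *
K=np.array([.15*np.cos(.25)*np.sin(.32),-.15*np.sin(.25),.04+.15*np.cos(.25)*np.cos(.32)]);print('expect',K)
im=cv2.imread('pics/s7.png');m=np.zeros(im.shape[:2],bool);m[170:205,270:310]=(im[170:205,270:310].max(2)<60)
v,u=np.nonzero(m);P=np.array([con(pt('side','s7',a,b)) for a,b in zip(u,v)]);P=P[P[:,2]>.15];print(len(P),'front surf',np.median(P,0).round(4),'px',u.mean(),v.mean(),'at z',con(pt('side','s7',u.mean(),v.mean(),K[2])).round(4))
im,d=get_image('top');cv2.imwrite('pics/t7.png',im[:,:,::-1]);print('diff vs start, items:')
a=cv2.imread('pics/t0.png').astype(int);b=cv2.imread('pics/t7.png').astype(int)
for n,(x,y) in dict(beaker=(329,140),bottle=(353,185),cup=(271,230),driver=(230,276),pen=(380,275)).items():
  s=np.s_[y-9:y+9,x-14:x+14];print(n,abs(a[s]-b[s]).mean().round(1))
"
```

```text
expect [ 0.04571812 -0.03711059  0.1779589 ]
153 front surf [ 0.0467 -0.0269  0.1863] px 287.3376623376623 183.44155844155844 at z [ 0.0484 -0.0368  0.178 ]
diff vs start, items:
beaker 1.6
bottle 1.9
cup 1.8
driver 1.7
pen 7.7
```

```bash
python3 -c "
from station import *
print(sign_off())"
```

```text
the job is handed in; nothing more can be done
None
```

The lever is in the third position (right forward, three dots), and I handed the job in at about 14.5 s of the 56 s allowed. It started in the left forward slot. Using the outside of the shut fingers, I pushed it back to the cross channel, across to the right, then forward until the force rose to about 5 N at the stop.

- **Knob position:** after I backed off, the side camera put it at (0.048, -0.037) m in the console's frame. Fully forward should be (0.046, -0.037), so it agrees within the 2 mm calibration.
- **Gripper:** the fingers were clear of everything, and the wrist force read about zero.
- **Other items:** the beaker, bottle, cup and driver look unchanged from the start in the top view.
- **Pen:** its patch of the top picture changed more than the others (7.7 against under 2). I put this down to the arm or its shadow over that spot but did not look at that picture. The wrist and side pictures show the pen lying in its usual area, and the gripper never came near it.

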